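# Shut the paddle valve under the sliding cover

## Robot

A 6-joint arm with a two-finger parallel gripper is mounted at the origin on the work surface; the furniture and walls round the work are solid. World frame = base frame: x ahead of the robot, y to its left, z up, the work surface at z = 0. Lengths are in m, angles in rad, forces in N, time in s.
With the tool pointing down it reaches from about 0.275 to 0.75 m from the base axis. Payload 10.2 kg.
Tool frame: the origin (TCP) lies midway between the tips of the shut fingers; the grasp point (between the pads) lies 19 mm behind it (env.hold_point_z is the distance from the TCP to the grasp point, in m); x points along the fingers, z is the direction in which the jaws open and shut, and the axes are right-handed (so a half turn about x gives the same grasp; the last joint's range is limited). The gripper opens to 85 mm and grips with 20 to 120 N. Pads are 22 mm wide; open, the fingers measure 114 mm over their backs; the gripper's body (76 mm by 85 mm) begins 54 mm behind the grasp point. The pads swing forward as they close: fully open they stand 13 mm farther back than shut.
Start: joints at [-1.444, 0.313, 1.498, -0, 1.331, -0.223], TCP at [0.18, -0.493, 0.231] pointing down, gripper open.
Joint ranges: [-2.94, 2.94], [-0.97, 2.17], [0.19, 2.56], [-1.23, 4.37], [0.02, 3.11], [-2.88, 2.88]. Speed limits (rad/s): [2.39, 2.39, 3.01, 3.14, 3.14, 3.14].

## Interface

Orientations are given as a unit quaternion [x, y, z, w].
In Python, from bench import env, kinematics, monitor, eyes, job gives the robot as it stands. The module is installed in compiled form; this text tells all that it offers. Calls block until the motion is done:
- env.reach(position, orientation): joint-space move of the TCP to a pose.
- env.movel(position, velocity=0.15, frame=None, guard=None): straight line of the TCP; frame=None keeps the orientation; velocity is the mean speed in m/s. With guard (N) it stops when the force on the tool has changed by that much, and returns True; else False.
- env.set_joints(angles): joint-space move.
- env.release() and env.close_gripper(effort=None): open the fingers fully, or close them until they stop; effort is the grip in N (None keeps the last).
- env.hold(seconds).
- kinematics.ik(position, orientation): joint angles nearest the present ones, or None.
- monitor.sense(): the state.
- eyes.grab_frame(name): name is "scene" or "top"; returns a dict with "frame" (384x512x3 uint8, red, green, blue), "mtx" (3x3 intrinsics, pixels), "view" (4x4, takes a point from world to camera coordinates). Camera axes: x right, y down, z forward; pixel columns grow to the right and rows downward; lengths in m; the calibration is good to about 2 mm. A picture is of the moment at which its call begins. There is no depth.
A pose or a line that the arm cannot do raises env.MotionError and nothing moves.
- job.hand_in(): hands the job in, once; it reports no verdict.
The state is a dict: "clock": time; "joints": joint angles; "qvel": joint speeds; "joint_efforts": joint torques, N m; "position": TCP position; "ee_rot": TCP orientation; "contact_force": force on the tool from outside, world axes, zero at the start; "ft_torque": the same for the moment, N m; "finger_gap": opening from 0.0 (shut) to 1.0 (fully open).
Only numpy, scipy, OpenCV 4.12 (cv2) and the standard library are available. Lean on these libraries where they do the work, as an engineer would, in place of code of your own. Each camera call takes 0.05 s, during which the arm holds its last target. There are 200 camera calls.

## Task

Push the sheet-metal cover of the valve box all the way back, away from the robot, to its end stop, to uncover the two valve levers. Then push the lever that ends in a round paddle clockwise until its valve is fully shut, at right angles to where it points when open. Only push with the fingers: lift or carry nothing, leave the plain lever as it is, leave the cover open and do not disturb the things standing round the box.

Things in the scene. Friction and masses are not known exactly. Their poses are not given: they have to be found in the camera images.
- valve_box: Fixed grey metal box, 240 (x) x 250 (y) x 68 mm. +x points away from the robot, +y left (turned up to 0.25 rad). Origin: on the worktop under the centre of the valve bay, which is open above; its 4 mm front and back walls, 56 mm high, have their outer faces at x = -62 and 62 mm. Pipes in the bay are at most 35 mm high. Two brass hose ends, 20 mm high, stick out 28 mm in front.
- cover: Loose aluminium sheet cover, 124 (x) x 238 (y) x 4 mm, 0.25 to 0.5 kg. Origin: centre of its underside, 60 mm above the worktop; axes as the box. Its front edge is an upturned flange, 200 mm wide, x = -63 to -57 mm, rising 31 mm above the underside: push there. Starts over the bay with its origin at box x = 0 to 12 mm, slides in box +x, meets the end stop at box x = 112 mm.
- paddle_lever (a joint): Angle of the lever with the round paddle end, the one to be shut: 0 fully open (pointing in box -x, toward the robot), grows clockwise seen from above, 1.571 fully shut against its stop (pointing in box +y, left). Starts between 0 and 0.3. Stiff: 0.12 N m of friction, stays where it is left.
- paddle_pivot (a point): Axis of the paddle lever, at the mid height of the lever (47 mm above the worktop). The lever is a steel bar 12 mm wide and 12 mm high (41 to 53 mm above the worktop) that ends in a flat round paddle 26 mm across. It sits in one of two places: box x = 25 mm, y = 48 or -62 mm.
- paddle_tip (a point): Centre of the round paddle, 45 mm from the pivot; the lever reaches 58 mm from the pivot. Moves with the lever.
- plain_lever (a joint): Angle of the other lever, a straight steel bar 12 mm wide and 58 mm long without paddle, at the same height; same sense of turning. Starts between 0 and 0.3 and must stay.
- plain_tip (a point): Point on the plain lever 45 mm from its pivot, mid height. The plain lever's pivot is at the other of the two places.
- beaker: Clear 100 ml beaker, 57x53x70 mm, standing loose in front of the box. Origin: centre of its underside.
- bottle: Small screw bottle with a blue cap, 48 mm across, 97 mm high, standing loose in front of the box. Origin: centre of its underside.
- timer: White timer, 62x62x18 mm, lying loose to the left of the box. Origin: centre of its underside.
- box_stop (a point): Middle of the front face of the box's end stop, 60 mm high, at box x = 174 mm: the cover's rear edge comes to rest here. Behind the bay is a lower deck. On both sides, ledges 8 mm wide and 60 mm high carry the cover and side plates 68 mm high (inner faces at box y = -121 and 121 mm) guide it.

How it is judged:
By the outcome, as a careful person would: the job done as asked, in the order asked, and still so for the second after the job is handed in, with the robot touching nothing.
It also fails if it takes over 45 s, if anything falls off the work surface, if the arm or the gripper's body presses on something with over 40 N, if the wrist force passes 120 N, or if a joint passes its speed limit or range.

## Working session

There is one attempt and no reset: what is moved stays moved. The work goes in short steps, each a Python script; the robot and the scene stay as the last script left them, time stands still between calls to the robot, and variables do not carry over. Pictures are saved under pics/ and viewed, about 8 in all and at most 12, crops included, and the job is handed in when it is done.

```bash
mkdir -p pics
python3 - <<'E'
from bench import env, kinematics, monitor, eyes, job
import cv2, numpy as np
for n in ("scene","top"):
    f=eyes.grab_frame(n); cv2.imwrite(f"pics/{n}0.png",cv2.resize(f["frame"][:,:,::-1],(800,600),interpolation=cv2.INTER_CUBIC))
    print(n,f["mtx"].tolist(),np.round(f["view"],4).tolist())
s=monitor.sense(); print(s["clock"],s["position"],s["ee_rot"])
E
```

```text
scene [[423.43421686332624, 0.0, 251.2685885506946], [0.0, 423.43421686332624, 191.90210619131324], [0.0, 0.0, 1.0]] [[0.8572, -0.515, -0.0017, -0.4969], [-0.2646, -0.4376, -0.8593, 0.0789], [0.4419, 0.737, -0.5114, 1.0189], [0.0, 0.0, 0.0, 1.0]]
top [[369.4982502048607, 0.0, 254.3228879282101], [0.0, 369.4982502048607, 186.39389963351772], [0.0, 0.0, 1.0]] [[-0.0122, -0.9992, -0.0373, -0.2073], [-0.9955, 0.0157, -0.0939, 0.4934], [0.0945, 0.036, -0.9949, 0.987], [0.0, 0.0, 0.0, 1.0]]
0.1 [ 0.179882   -0.49299176  0.23078743] [ 0.40567012  0.57965619 -0.40506076  0.5790995 ]
```

View pics/top0.png

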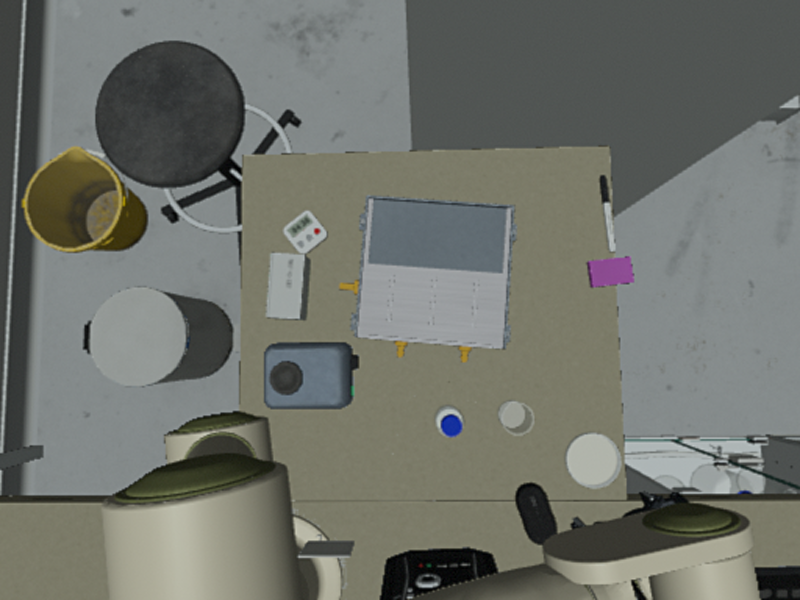

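View pics/scene0.png

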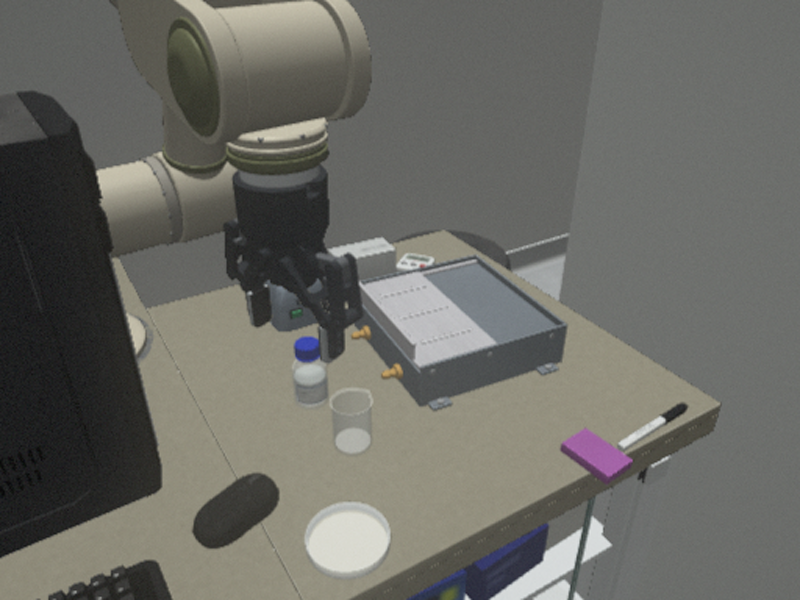

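The top view shows the box at about (360–515, 195–350). The cover is over the front half, the bottle is at (450, 422), the beaker at (516, 418) and the timer at (305, 231). I'll enlarge the box to get its pose.

Run:
```python
import cv2
from bench import eyes
f=eyes.grab_frame("top")["frame"][:,:,::-1]
c=f[115:240,215:345]   # x6
cv2.imwrite("pics/crop0.png",cv2.resize(c,None,fx=4.8,fy=4.8,interpolation=cv2.INTER_CUBIC))
```

```text
(no output)
```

View pics/crop0.png

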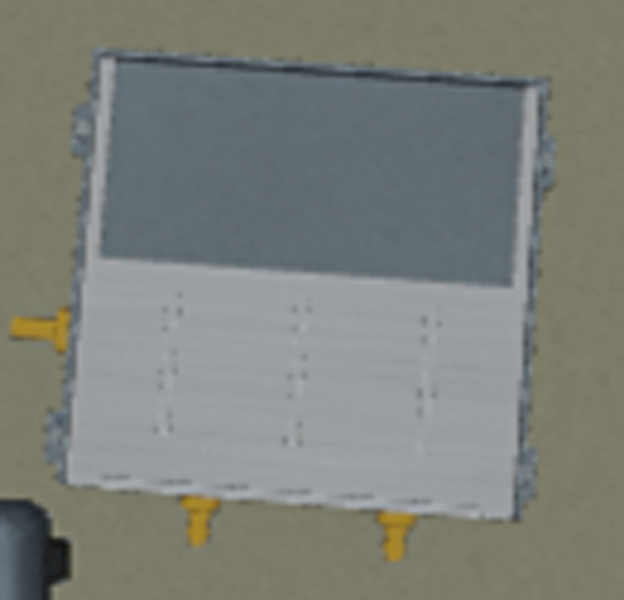

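```bash
cat > h.py <<'E'
from bench import env, kinematics, monitor, eyes, job
import cv2, numpy as np
from scipy.optimize import least_squares
from scipy.spatial.transform import Rotation as R
K={"top":(np.array([[369.498,0,254.323],[0,369.498,186.394],[0,0,1]]),np.array([[-0.0122,-0.9992,-0.0373,-0.2073],[-0.9955,0.0157,-0.0939,0.4934],[0.0945,0.036,-0.9949,0.987]])),
 "scene":(np.array([[423.434,0,251.269],[0,423.434,191.902],[0,0,1]]),np.array([[0.8572,-0.515,-0.0017,-0.4969],[-0.2646,-0.4376,-0.8593,0.0789],[0.4419,0.737,-0.5114,1.0189]]))}
def proj(p,cam="top"):
    k,v=K[cam]; q=(k@(v[:,:3]@np.atleast_2d(p).T+v[:,3:])).T; return q[:,:2]/q[:,2:]
def back(uv,z,cam="top"):
    k,v=K[cam]; r=v[:,:3].T; c=-r@v[:,3]; d=r@np.linalg.solve(k,[*uv,1]); return c+d*(z-c[2])/d[2]
def w(pose,p):   # box -> world
    p=np.atleast_2d(np.array(p,float)); c,s=np.cos(pose[2]),np.sin(pose[2])
    return np.c_[pose[0]+c*p[:,0]-s*p[:,1],pose[1]+s*p[:,0]+c*p[:,1],p[:,2]]
def down(yaw):   # fingers down, jaws along direction yaw
    z=np.array([np.cos(yaw),np.sin(yaw),0]); x=np.array([0,0,-1.]); return R.from_matrix(np.c_[x,np.cross(z,x),z]).as_quat()
E
python3 - <<'E'
from h import *
cr=lambda u,v:np.array([215+(u+.5)/4.8-.5,115+(v+.5)/4.8-.5])
px=np.array([cr(100,48),cr(548,78),cr(66,485),cr(518,521)])
P=np.array([[.178,.125,.068],[.178,-.125,.068],[-.062,.125,.068],[-.062,-.125,.068]])
s=least_squares(lambda q:(proj(w(q,P))-px).ravel(),[.5,-.2,0]); print(s.x.round(4),s.fun.round(2))
def bx(p): 
    c,sn=np.cos(s.x[2]),np.sin(s.x[2]); d=p[:2]-s.x[:2]; return np.round([c*d[0]+sn*d[1],-sn*d[0]+c*d[1]],4)
for n,uv,z in [("rearL",cr(100,258),.064),("rearR",cr(513,288),.064),("flangeL",cr(100,477),.091),("flangeR",cr(482,508),.091)]: print(n,bx(back(uv,z)))
for n,uv,z in [("bottlecap",(450,424),.097),("beaker rim",(516,417),.07),("timer",(305,231),.018)]:
    p=back(np.array(uv)/1.5625,z); print(n,p.round(4),bx(p))
f=eyes.grab_frame("scene")["frame"][:,:,::-1].copy()
f=cv2.resize(f,(800,600))
C=np.r_[P,[[-.058,.1,.091],[-.058,-.1,.091],[-.062,-.125,0]]]
for q in proj(w(s.x,C),"scene")*1.5625: cv2.circle(f,tuple(np.int32(q)),2,(0,0,255),-1)
f=f[230:430,330:600]
cv2.imwrite("pics/ov.png",cv2.resize(f,None,fx=2.9,fy=2.9))
for yaw in (s.x[2]+np.pi/2,s.x[2]-np.pi/2):
    print(kinematics.ik(w(s.x,[-.09,0,.15])[0],down(yaw)))
E
```

```text
[ 0.4619 -0.2739 -0.0907] [-0.96 -0.06  0.96  0.12 -1.63 -0.14  1.58  0.02]
rearL [0.0625 0.1131]
rearR [ 0.0626 -0.1112]
flangeL [-0.0566  0.1008]
flangeR [-0.0571 -0.0987]
bottlecap [ 0.2727 -0.297   0.097 ] [-0.1864 -0.0402]
beaker rim [ 0.2794 -0.4045  0.07  ] [-0.17   -0.1466]
timer [ 0.6005 -0.0515  0.018 ] [0.1178 0.234 ]
[-8.76992513e-01  2.52564925e-01  1.80670070e+00 -4.44089210e-16
  1.08232703e+00 -2.35707469e+00]
[-8.76992513e-01  2.52564925e-01  1.80670070e+00 -4.44089210e-16
  1.08232703e+00  7.84517966e-01]
```

View pics/ov.png

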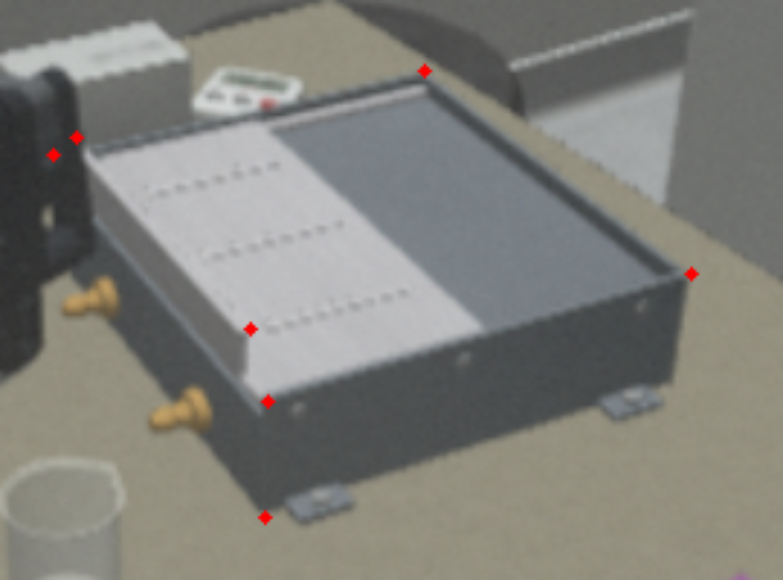

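The projected corners match the scene view, for example the front right corner at (267, 402) and the rear right at (690, 273). That puts the cover at about box x = 0. Next I'll push the flange with both open fingers.

```bash
cat >> h.py <<'E'
B=np.array([.4619,-.2739,-.0907]); Q=down(B[2]-np.pi/2)
def W(x,y,z): return w(B,[x,y,z])[0]
def tell(t=""):
    s=monitor.sense(); c,sn=np.cos(B[2]),np.sin(B[2]); d=s["position"][:2]-B[:2]; f=s["contact_force"]
    print(t,"t%.2f"%s["clock"],"box",np.round([c*d[0]+sn*d[1],-sn*d[0]+c*d[1],s["position"][2]],4),"F",np.round([c*f[0]+sn*f[1],-sn*f[0]+c*f[1],f[2]],1),"gap %.2f"%s["finger_gap"],flush=True)
E
python3 - <<'E'
from h import *
env.reach(W(-.1,0,.16),Q); tell("above")
print(env.movel(W(-.1,0,.060),velocity=.1,guard=10)); tell("down")
print(env.movel(W(.018,0,.060),velocity=.07,guard=25)); tell("push")
print(env.movel(W(.055,0,.060),velocity=.025,guard=15)); tell("stop")
E
```

```text
above t1.35 box [-0.1    -0.0008  0.1603] F [0.6 0.1 0.2] gap 1.00
False
down t2.50 box [-0.0998 -0.0003  0.0605] F [ 0.5 -0.2  0.1] gap 1.00
False
push t4.33 box [ 0.018 -0.     0.06 ] F [-1.5 -0.6  1.6] gap 1.00
True
stop t5.23 box [0.0381 0.0002 0.0595] F [-2.2 -0.8  3. ] gap 1.00
```

The guard tripped at TCP x = 0.038, where I expected the end stop. I'll retreat and look.

Run:
```python
from h import *
env.movel(W(.025,0,.060),velocity=.08); env.movel(W(-.03,0,.18),velocity=.2)
env.close_gripper(); env.reach([.24,-.42,.25],Q); tell()
f=eyes.grab_frame("top")["frame"][:,:,::-1]
cv2.imwrite("pics/crop1.png",cv2.resize(f[115:240,215:345],None,fx=4.8,fy=4.8,interpolation=cv2.INTER_CUBIC))
```

```text
t8.11 box [-0.2071 -0.165   0.2497] F [-0.5 -0.3  0.2] gap 0.00
```

View pics/crop1.png

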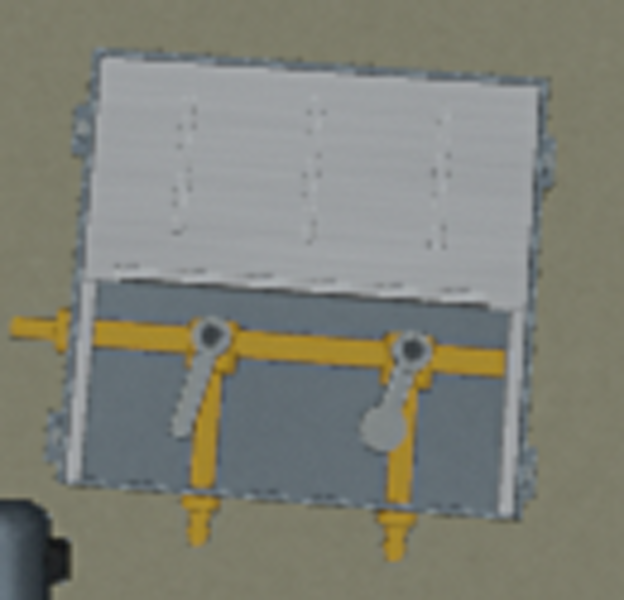

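The cover sits at its stop. The paddle lever is on the right, with its pivot at (412, 350) and paddle at (382, 428), turned about 0.3 rad. The plain lever is on the left, with its tip at (180, 432). I'll put the shut fingers to the right of the paddle and sweep the lever clockwise.

```bash
cat >> h.py <<'E'
cr=lambda u,v:np.array([215+(u+.5)/4.8-.5,115+(v+.5)/4.8-.5])
def bx(p):
    c,sn=np.cos(B[2]),np.sin(B[2]); d=p[:2]-B[:2]; return np.array([c*d[0]+sn*d[1],-sn*d[0]+c*d[1]])
def ang(piv,tip):
    d=bx(back(tip,.053))-bx(back(piv,.053)); return np.arctan2(d[1],-d[0])
def arc(a,d,r=.040,z=.041):
    return W(.025-r*np.cos(a)-d*np.sin(a),-.062+r*np.sin(a)-d*np.cos(a),z)
E
python3 - <<'E'
from h import *
print("pivot",bx(back(cr(412,350),.053)),"paddle",bx(back(cr(382,428),.053)),"ang",ang(cr(412,350),cr(382,428)),"plain",ang(cr(211,335),cr(181,432)))
p=arc(.3,.036)
env.reach(p+[0,0,.1],Q); g=env.movel(p,velocity=.1,guard=8); tell(f"down {g}")
assert not g
for a in np.radians([20,32,44,56,68,76]):
    g=env.movel(arc(a,.026),velocity=.06,guard=20); tell(f"{a:.2f} {g}")
    if g: break
else:
    e=arc(np.pi/2,.015)
    g=env.movel(e,velocity=.03,guard=14); tell(f"final {g}")
E
```

```text
pivot [ 0.02607618 -0.06019147] paddle [-0.01763763 -0.0468323 ] ang 0.2965913840729535 plain 0.2214606263033484
down False t10.22 box [-0.0236 -0.0849  0.0416] F [-0.2  1.1  0.6] gap 0.00
0.35 False t10.57 box [-0.0212 -0.0724  0.0413] F [-0.   0.3  0.6] gap 0.00
0.56 False t10.88 box [-0.0227 -0.0627  0.0411] F [ 0.7 -0.5  0.2] gap -0.00
0.77 False t11.20 box [-0.022  -0.0527  0.0409] F [-0.7 -1.8  0.7] gap 0.00
0.98 False t11.52 box [-0.0191 -0.0429  0.0408] F [-0.3 -0.4  0.2] gap 0.00
1.19 False t11.83 box [-0.0139 -0.0342  0.041 ] F [-0.4 -0.6 -0.6] gap 0.00
1.33 False t12.09 box [-0.0098 -0.0291  0.0409] F [-0.4 -0.5  0.4] gap -0.00
final True t12.62 box [ 0.002  -0.0242  0.0405] F [-7.6 -2.8  6.3] gap 0.00
```

Run:
```python
from h import *
env.movel(W(-.015,-.024,.041),velocity=.05); env.movel(W(-.015,-.024,.18),velocity=.15)
env.reach([.24,-.42,.25],Q); tell()
f=eyes.grab_frame("top")["frame"][:,:,::-1]
cv2.imwrite("pics/crop2.png",cv2.resize(f[115:240,215:345],None,fx=4.8,fy=4.8,interpolation=cv2.INTER_CUBIC))
```

```text
t15.16 box [-0.2071 -0.1651  0.2495] F [-0.4  0.2  0.2] gap 0.00
```

View pics/crop2.png

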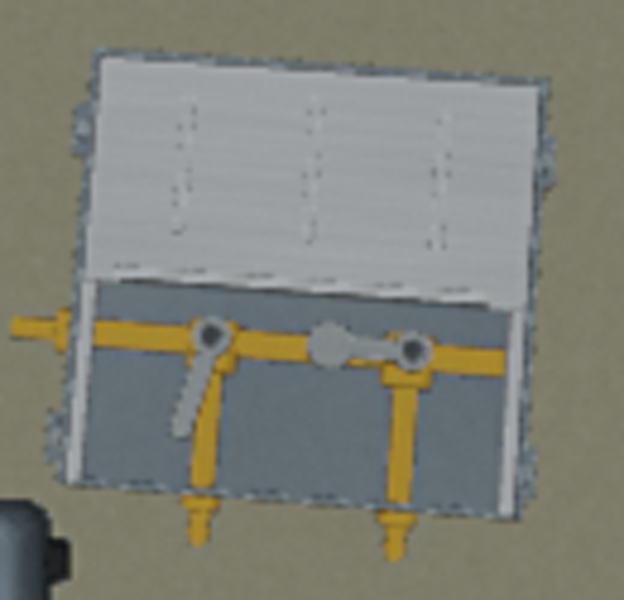

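The paddle lever now points left along the pipe, with its paddle at (330, 344). The plain lever is unmoved, with its tip at (180, 432). I'll check the numbers and the surroundings.

Run:
```python
from h import *
print("paddle ang",ang(cr(412,350),cr(330,344)),"plain",ang(cr(211,335),cr(181,432)))
print("flange x",[bx(back(cr(*p),.091)).round(4) for p in ((118,266),(485,303))],"expect ~.049-.055")
f=eyes.grab_frame("top")["frame"][:,:,::-1]
cv2.imwrite("pics/top2.png",cv2.resize(f,(800,600),interpolation=cv2.INTER_CUBIC)[130:500,230:640])
```

```text
paddle ang 1.5693982385154401 plain 0.2214606263033484
flange x [array([0.0553, 0.1005]), array([ 0.0499, -0.0935])] expect ~.049-.055
```

View pics/top2.png

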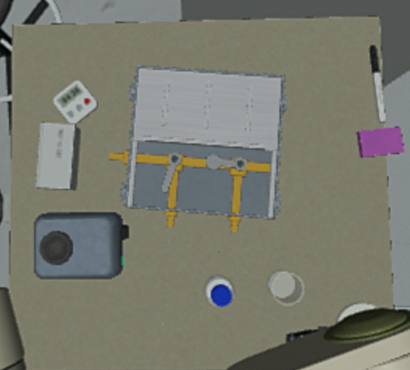

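The bottle (450, 424), beaker (516, 418) and timer (305, 231), in full-picture pixels, haven't moved. I'm handing the job in.

```bash
python3 -c "
from h import *
env.hold(.3); tell(); job.hand_in()"
```

```text
t15.56 box [-0.2074 -0.1654  0.2499] F [ 0.2  0.3 -0.1] gap -0.00
the job is handed in; nothing more can be done
```

I pushed the cover back to its end stop with both open fingers on the flange. Then, with the fingers shut, I swept the paddle lever clockwise until it met its stop. The job was handed in at 15.6 s with the arm clear of everything.

- **Cover:** the push stopped on its force guard at the TCP position expected for the end stop. In the picture, the flange reads box x of about 50 to 55 mm; it should be 49 to 55 mm at the stop.
- **Paddle lever:** it measured 1.569 rad in the picture, against 1.571 fully shut. About 8 N was still on the finger when it stopped, more than the lever's friction of roughly 2.7 N, so it was against its stop.
- **Everything else:** the plain lever looked the same at 0.22 rad in both pictures. The bottle, beaker and timer were where they started.

No check failed. The two ends of the flange read about 5 mm apart. I put that down to reading pixels on a ragged edge, because the cover looks square in the box, but I didn't measure it more closely.

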